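# Index the sleeve-horn swivel one hole round

### The job

Swing the sleeve horn on its swivel base one index hole round, to the side where the seam roller stands: draw the spring plunger by its knob, swing the platter round by the knob, and let the pin drop fully home in the next hole, then let go. The next hole must be found by feel: don't force the pin sideways or down, don't touch the horn, and leave the roller, the tin and the tape where they are.

Things in the scene. Friction and masses are not known exactly. Their poses are not given: they have to be found in the camera images.
- base: grey round swivel base, 276 mm across, fixed. Origin: underside centre, on the vertical swivel axis; -x points to the first index hole (pin in it at start), +x along the horn at start. Flat index ring face 45 mm above the table. Besides the first hole it has one next hole each side, 0.55 to 0.89 rad (31 to 51 deg) from the first, set differently each episode and side; exact angle not given
- swivel (a joint): angle (rad) of the aluminium platter with horn and plunger about the base's z; 0 at start, positive anticlockwise from above (horn tip towards base +y, knob towards base -y); end stops at +-1.05. Turns stiffly (about 2 N at the knob, 2 to 3 N more while the pin drags on the face) and stays where left
- plunger (a joint): how far (m) the spring plunger is drawn straight up: 0 pin fully home in a hole, 0.0085 to 0.009 pin resting on the face between holes, 0.014 upper stop. Spring pushes down, about 6 N at 0, 10 N at 0.014, lightly damped. The pin drops by itself when it is within about 1.5 mm of a hole's middle and the knob is free to sink
- knob (a point): middle of the plunger's black upright cylindrical knob, 28 mm diameter, 32 mm tall; 110 mm from the swivel axis, opposite the horn, 104 mm above the table with the pin home; rises with the plunger, goes round with the platter. Below it a 25 mm housing, top 83 mm above the table, on a 44 mm wide lug, top 62 mm above the table
- horn: black plastic sleeve horn, a lying tapered round form 185 mm long, 68 mm thick at the hub, 42 mm near the tip, axis 108 mm above the table, carried by the platter. Origin on the swivel axis at table height; +x points along the horn. Not to be touched
- horn_tip (a point): tip of the horn, 170 mm from the swivel axis, 108 mm above the table
- roller_mid (a point): middle of the seam roller: upright black rubber roller (38 mm diameter, 127 mm high over all) on a steel post with a round 68 mm foot, standing loose beyond the horn on the base's +y or -y side: the side to which the horn must be swung. This point is 60 mm above the table
- tin_mid (a point): middle of a plain metal tin with a paper label, 76 mm in diameter, 95 mm high, standing loose on the side that the roller is not on; to be left alone
- tape_mid (a point): middle of a roll of paper tape, 100 mm across, 24 mm high, lying loose on the table; to be left alone
- pin: 10 mm thick flat-ended steel pin under the knob, part of the plunger, 110 mm from the swivel axis; tip 36 mm above the table when home. Holes are 13 mm wide, 12 mm deep, brass rimmed, on the same 110 mm circle. Its origin lies on the swivel axis, as far above the table as the plunger is drawn

How it is judged:
By the outcome, as a careful person would: the job done as asked, in the order asked, and still so for the second after the job is handed in, with the robot touching nothing.
It also fails if it takes over 48 s, if anything falls off the work surface, if the arm or the gripper's body presses on something with over 40 N, if the wrist force passes 120 N, or if a joint passes its speed limit or range.

### The arm

A 7-joint arm with a two-finger parallel gripper is mounted at the origin on the work surface. World frame = base frame: x ahead of the robot, y to its left, z up, the work surface at z = 0. Lengths are in m, angles in degrees, forces in N, time in s.
With the tool pointing down it reaches from about 0.425 to 1.025 m from the base axis. Payload 3.6 kg.
Tool frame: the origin (TCP) lies midway between the tips of the shut fingers; the grasp point (between the pads) lies hold_point_z behind it (hold_point_z is the distance from the TCP to the grasp point, in m); z points along the fingers, y is the direction in which the jaws open and shut (so a half turn about z gives the same grasp; the last joint's range is limited). The gripper opens to 85 mm and grips with 20 to 120 N. Pads are 22 mm wide; open, the fingers measure 114 mm over their backs; the gripper's body (76 mm by 85 mm) begins 54 mm behind the grasp point. The pads swing forward as they close: fully open they stand 13 mm farther back than shut.
Start: joints at [-75.602, 33.873, 2.773, 92.16, -1.908, 54.013, -1.931], TCP at [0.245, 0.682, 0.201] pointing down, gripper open.
Joint ranges: [-153.93, 153.93], [-27.13, 128.08], [-72.61, 78.16], [10.71, 143.7], [-87.88, 267.88], [4.46, 118.87], [-176.78, 176.78]. Speed limits (degrees/s): [147.25, 147.25, 180, 180, 180, 180, 180].

### API

Orientations are given as a 3x3 rotation matrix whose columns are the frame's x, y, z axes.
In Python, from bench import state, get_image, camera_info, finish_job, hold_point_z gives the robot as it stands.
- The arm moves only by the tool move_arm, never from a script. Its argument "rows" is a list of rows, each an object with "translation": the shift along the world's x, y, z in cm, a list of three; "turn": the turn, a rotation vector about the world's x, y, z in rad, a list of three. In form: [{"translation": [dx, dy, dz], "turn": [wx, wy, wz]}, ...]. A call has 1 to 12 rows; each row is the pose to reach, as a shift and turn from the pose commanded when the call began; what a row does not reach only later rows make up. A row lasts 1/10 s, in which the tool goes at most 50 mm and 8.59 degrees, less where a joint would pass 70% of its speed; a pose out of reach is approached as far as the arm can. A call with a gripper value outside its range is refused whole. "fingers" is the closure, from -1 (fully open) to 1 (shut), set as the call begins (left out, the last holds). The fingers move at their own pace and stop on an object; "force" is the grip in N (left out, the last holds). Time passes only in rows, so rows that repeat a pose let the fingers close. It gives the time, the measured TCP pose, the force and the opening at its end, in the units of the state.
- state(): the state, without advancing time (a new reading comes with each control period).
- get_image(name): name is "scene" or "top" or "wrist"; returns (picture, depth): 384x512x3 uint8, blue, green, red; 384x512 float32, m along the optical axis (not along the pixel's ray), 0 where there is no reading.
- camera_info(name): a dict with "camera_matrix" (3x3 intrinsics, pixels), "distortion" ([k1, k2, p1, p2, k3] as OpenCV has them; the pictures are not rectified), "view" (4x4, takes a point from world to camera coordinates). Camera axes: x right, y down, z forward; pixel columns grow to the right and rows downward; lengths in m; the calibration is good to about 2 mm. A picture is of the moment at which its call begins: read the wrist's pose just before it. camera_info takes no time and is no camera call; for the wrist camera it gives the pose at the moment of the call.
- finish_job(): hands the job in, once; it reports no verdict.
The state is a dict: "time": time; "joint_pos": joint angles; "joint_vel": joint speeds; "tau": joint torques, N m; "tool_pos": TCP position; "orientation": TCP orientation; "contact_force": force on the tool from outside, world axes, zero at the start; "ft_torque": the same for the moment, N m; "width": finger opening in m.
Only numpy, scipy, OpenCV 4.12 (cv2) and the standard library are available. Lean on these libraries where they do the work, as an engineer would, in place of code of your own. Each camera call takes 0.05 s, during which the arm holds its last target. There are 200 camera calls.

## Working session

There is one attempt and no reset: what is moved stays moved. The work goes in short steps, Python scripts to look and compute and a tool call to move; the robot and the scene stay as the last step left them, time stands still between calls to the robot, and variables do not carry over. Pictures are saved under pics/ and viewed, about 8 in all and at most 12, crops included, and the job is handed in when it is done.

Besides the shell and the picture viewer there is one more tool, called after ">>>" by a JSON object that holds its "op" and its "data", one argument or row to a line. move_arm: Moves the arm, as the interface text tells. Its arguments: {"type":"object","properties":{"rows":{"type":"array","items":{"type":"object","properties":{"translation":{"type":"array","items":{"type":"number"}},"turn":{"type":"array","items":{"type":"number"}}}}},"fingers":{"type":"number"},"force":{"type":"number"}},"required":["rows"]}

```bash
mkdir -p pics; ls; cat > h.py <<'E'
import numpy as np, cv2
from bench import *
def world(name,d=None):
    """per-pixel world points from depth"""
    c=camera_info(name);K=np.array(c["camera_matrix"]);D=np.array(c["distortion"]);V=np.array(c["view"])
    h,w=d.shape
    u,v=np.meshgrid(np.arange(w),np.arange(h))
    p=cv2.undistortPoints(np.stack([u,v],-1).reshape(-1,1,2).astype(float),K,D).reshape(h,w,2)
    P=np.dstack([p*d[...,None],d])
    return (P-V[:3,3])@V[:3,:3]
E
python3 - <<'E'
from h import *
s=state();print(s, hold_point_z)
ims=[]
for n in("scene","top"):
    im,d=get_image(n);np.save(f"{n}.npy",d);cv2.imwrite(f"{n}.png",im);ims.append(im);W=world(n,d);np.save(f"W{n}.npy",W)
    c=camera_info(n);print(n,np.round(np.array(c["view"]),3).tolist(),np.round(c["camera_matrix"],1).tolist())
for n,im in zip(("scene","top"),ims): cv2.imwrite(f"pics/{n}1.png",cv2.resize(im,(800,600)))
E
```

```text
pics
{'time': 0.0, 'joint_pos': array([-75.60188389,  33.92559756,   2.76722044,  92.23733489,
        -1.90685186,  54.01270244,  -1.92875309]), 'joint_vel': array([-0.00559924, -0.04444943, -0.04791049, -0.03435593,  0.0090799 ,
       -0.00862581, -0.07274939]), 'tau': array([-1.22229076e-04, -5.48689055e+01,  1.54672500e+00, -1.98124284e+01,
        9.34030133e-03,  8.81079468e-03, -3.79542968e-06]), 'tool_pos': array([0.24474689, 0.68147543, 0.19933654]), 'orientation': array([[-9.41189027e-01,  3.37879890e-01, -6.29686035e-04],
       [ 3.37880447e-01,  9.41186532e-01, -2.17163474e-03],
       [-1.41099692e-04, -2.25667739e-03, -9.99997444e-01]]), 'contact_force': array([-0.49969013, -0.84778176, -0.67215037]), 'ft_torque': array([ 0.04262281, -0.02004748, -0.00440715]), 'width': 0.08543992601360824} 0.0187
scene [[0.491, 0.871, -0.009, -0.279], [0.603, -0.347, -0.718, -0.236], [-0.629, 0.347, -0.696, 1.551], [0.0, 0.0, 0.0, 1.0]] [[435.5, 0.0, 250.1], [0.0, 435.5, 192.4], [0.0, 0.0, 1.0]]
top [[0.003, -1.0, 0.011, 0.001], [-0.992, -0.005, -0.129, 0.538], [0.129, -0.01, -0.992, 1.051], [0.0, 0.0, 0.0, 1.0]] [[467.6, 0.0, 259.2], [0.0, 467.6, 192.2], [0.0, 0.0, 1.0]]
```

View pics/top1.png

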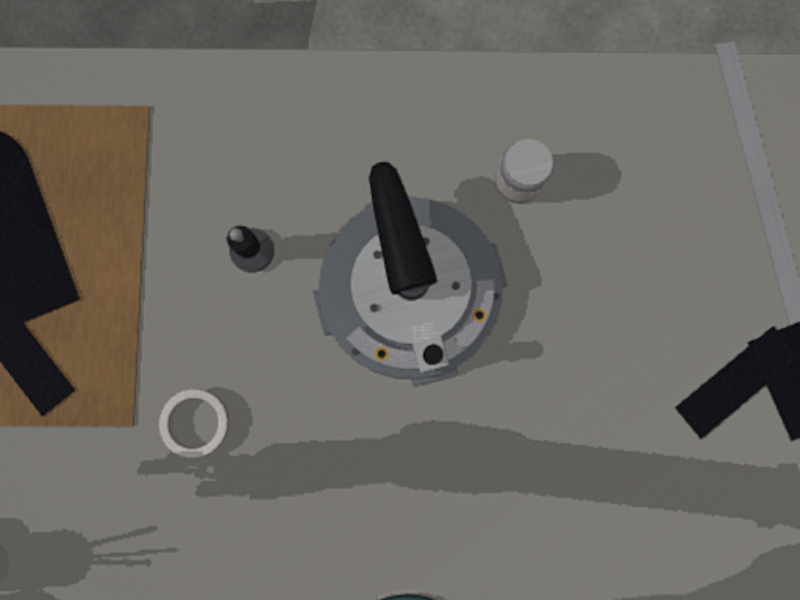

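View pics/scene1.png

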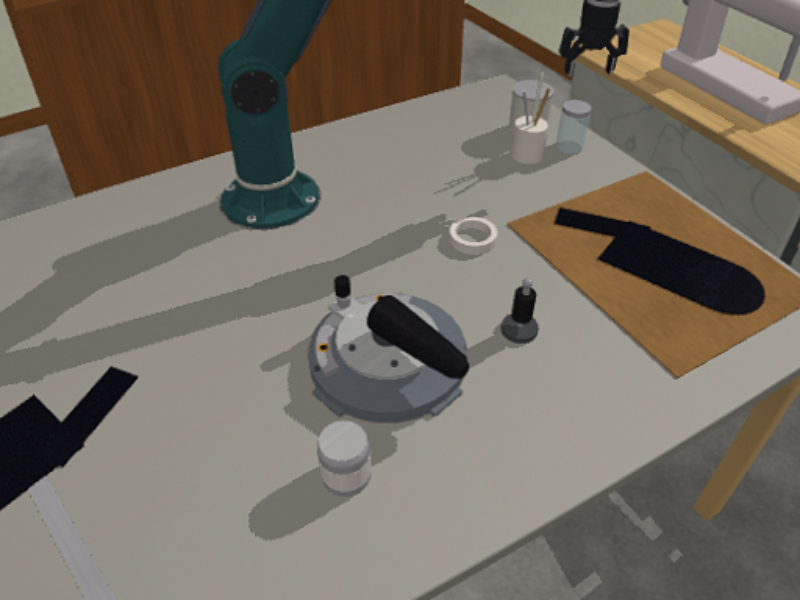

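The top view shows the roller at left (240,240) on world +y, and the tin at (525,170). The knob is at (432,353), with brass-rimmed holes at (381,353) and (479,315). The horn tip must go to +y, so the knob goes right, to the hole at (479,315). Next I'll measure these.

```bash
python3 - <<'E'
from h import *
from scipy.optimize import least_squares
im=cv2.imread("top.png");W=np.load("Wtop.npy")
c=camera_info("top");K=np.array(c["camera_matrix"]);D=np.array(c["distortion"]);V=np.array(c["view"])
def ray(uv,z):
    p=cv2.undistortPoints(np.array([[uv]],float),K,D)[0,0];R=V[:3,:3];o=-R.T@V[:3,3];d=R.T@np.array([p[0],p[1],1]);return o+d*(z-o[2])/d[2]
hsv=cv2.cvtColor(im,cv2.COLOR_BGR2HSV)
m=((hsv[...,1]>110)&(hsv[...,0]>10)&(hsv[...,0]<35)).astype(np.uint8);m[:,:190]=0;m[:,340:]=0;m[:170]=0;m[260:]=0
n,l,st,ce=cv2.connectedComponentsWithStats(m)
H=[]
for i in range(1,n):
    if st[i,4]>5:
        x,y,w,h,_=st[i];q=ray((x+w/2-.5,y+h/2-.5),.045);H.append(q);print("brass",st[i],q)
roi=np.zeros(im.shape[:2],bool);roi[120:250,195:335]=1
# platter disc & knob
z=W[...,2]
k=roi&(np.abs(z-.120)<.006)
ys,xs=np.nonzero(k)
sel=(ys>205)
P=W[ys[sel],xs[sel]];print("knob top",P.mean(0),(P[:,:2].min(0)+P[:,:2].max(0))/2,np.ptp(P,axis=0),len(P), 'px',xs[sel].mean(),ys[sel].mean())
print("knob ray",ray((xs[sel].mean(),ys[sel].mean()),.120))
# base: ring height points hull
r=roi&(z>.040)&(z<.05)
ys,xs=np.nonzero(r);Q=W[ys,xs][:,:2]
hull=cv2.convexHull(Q.astype(np.float32))[:,0]
print("ring z",np.median(W[ys,xs,2]),"circle",cv2.minEnclosingCircle(Q.astype(np.float32)))
f=least_squares(lambda p:np.hypot(*(hull-p[:2]).T)-.138,[.6,0],loss='soft_l1',f_scale=.001).x;print("fit r=.138",f)
C=f;kn=P.mean(0)[:2]
for q in H: print("r",np.hypot(*(q[:2]-C)),"ang",np.degrees(np.arctan2(*(q[:2]-C)[::-1])))
print("knob r",np.hypot(*(kn-C)),np.degrees(np.arctan2(*(kn-C)[::-1])))
# horn
h=(z>.07)&(im.max(2)<60);h[:,:225]=0;h[:,290:]=0;h[:95]=0;h[200:]=0
ys,xs=np.nonzero(h);p=cv2.fitLine(np.float32(W[ys,xs][:,:2]),cv2.DIST_HUBER,0,.01,.01).ravel();print("horn dir",np.degrees(np.arctan2(p[1],p[0])),p)
E
```

```text
brass [303 197   8   9  40] [ 0.51663928 -0.10525823  0.045     ]
brass [240 222   9   9  43] [0.45866103 0.03788076 0.045     ]
knob top [ 0.45343064 -0.03389732  0.11983987] [ 0.45274001 -0.03373558] [0.02550568 0.02562101 0.00903911] 130 px 277.0846153846154 226.58461538461538
knob ray [ 0.45341555 -0.0338875   0.12      ]
ring z 0.04459694868136509 circle ((0.5806513428688049, -0.04602738842368126), 0.17016686499118805)
fit r=.138 [ 0.57691836 -0.00339088]
r 0.11836606038941465 ang -120.61454013940357
r 0.1252523290083524 ang 160.7610824643242
knob r 0.12720007950270085 -166.12347174662816
horn dir 14.777059 [0.96692556 0.25505865 0.61711353 0.01302353]
```

```bash
python3 - <<'E'
from h import *
from scipy.optimize import least_squares
W=np.load("Wtop.npy");k=np.array([.4534,-.0339]);a=np.array([.51664,-.10526]);b=np.array([.45866,.03788])
s=least_squares(lambda c:[np.hypot(*(p-c))-.110 for p in(k,a,b)],[.56,0]);print(s.x,s.fun)
z=W[...,2];r=(z>.040)&(z<.05);r[:120]=0;r[250:]=0;r[:,:195]=0;r[:,335:]=0
Q=W[r][:,:2];Q=Q[np.hypot(*(Q-s.x).T)<.142]
e=[]
th=np.arctan2(*(Q-s.x).T[::-1]);rr=np.hypot(*(Q-s.x).T)
E=np.array([Q[m][rr[m].argmax()] for t in np.arange(-3.1,3.1,.1) for m in [abs(th-t)<.05] if m.any()])
c=least_squares(lambda c:np.hypot(*(E-c).T)-.137,s.x,loss='soft_l1',f_scale=.001);print("edge fit",c.x,np.median(abs(c.fun)))
for C in(s.x,c.x):
  A=[np.degrees(np.arctan2(*(p-C)[::-1])) for p in(k,a,b)];print(A,A[1]-A[0],[np.hypot(*(p-C)) for p in(k,a,b)])
E
```

```text
[ 0.55983347 -0.00439576] [ 0.0004472  -0.00027639 -0.00034914]
edge fit [5.75985451e-01 5.03742913e-04] 0.0016608328716568171
[np.float64(-164.5061860250756), np.float64(-113.182243372023), np.float64(157.32218383879598)] 51.32394265305261 [np.float64(0.11044720044939042), np.float64(0.1097236109882247), np.float64(0.1096508611571817)]
[np.float64(-164.32316572906677), np.float64(-119.29736605973997), np.float64(162.32973119591483)] 45.0257996693268 [np.float64(0.12732168089989243), np.float64(0.12127593297757346), np.float64(0.12313507276832289)]
```

>>> {"op": "move_arm", "data": {
  "rows": [
    {"translation":[10.4,-35.8,0],"turn":[0,0,-1.26]},
    {"translation":[10.4,-35.8,0],"turn":[0,0,-1.26]},
    {"translation":[10.4,-35.8,0],"turn":[0,0,-1.26]},
    {"translation":[10.4,-35.8,0],"turn":[0,0,-1.26]},
    {"translation":[10.4,-35.8,0],"turn":[0,0,-1.26]},
    {"translation":[10.4,-35.8,0],"turn":[0,0,-1.26]},
    {"translation":[10.4,-35.8,0],"turn":[0,0,-1.26]},
    {"translation":[10.4,-35.8,0],"turn":[0,0,-1.26]},
    {"translation":[10.4,-35.8,0],"turn":[0,0,-1.26]}
  ],
  "fingers": -1
}}

```text
time: 1.0
tool_pos: [0.3496, 0.319, 0.2003]
orientation: [[0.045, 0.999, -0.001], [0.999, -0.045, -0.003], [-0.003, -0.001, -1.0]]
contact_force: [-0.8, 0.4, -0.6]
width: 0.0852
```

>>> {"op": "move_arm", "data": {
  "rows": [
    {"translation":[10.4,-35.8,0],"turn":[0,0,-1.266]},
    {"translation":[10.4,-35.8,0],"turn":[0,0,-1.266]},
    {"translation":[10.4,-35.8,0],"turn":[0,0,-1.266]},
    {"translation":[10.4,-35.8,0],"turn":[0,0,-1.266]},
    {"translation":[10.4,-35.8,0],"turn":[0,0,-1.266]},
    {"translation":[10.4,-35.8,0],"turn":[0,0,-1.266]},
    {"translation":[10.4,-35.8,0],"turn":[0,0,-1.266]},
    {"translation":[10.4,-35.8,0],"turn":[0,0,-1.266]},
    {"translation":[10.4,-35.8,0],"turn":[0,0,-1.266]},
    {"translation":[10.4,-35.8,0],"turn":[0,0,-1.266]},
    {"translation":[10.4,-35.8,0],"turn":[0,0,-1.266]}
  ],
  "fingers": -0.2
}}

```text
time: 2.1
tool_pos: [0.4526, -0.0332, 0.2002]
orientation: [[0.963, 0.27, -0.001], [0.27, -0.963, 0.0], [-0.001, -0.0, -1.0]]
contact_force: [0.0, 1.1, -0.3]
width: 0.0515
```

```bash
python3 - <<'E'
from h import *
s=state();print(s['time'],s['tool_pos'],s['orientation'].round(3).tolist(),s['joint_pos'].round(1),s['width'],s['contact_force'])
im,d=get_image("wrist");W=world("wrist",d);np.save("Ww.npy",W);cv2.imwrite("pics/w1.png",cv2.resize(im,(800,600)))
z=W[...,2];k=(abs(z-.120)<.006)&(np.hypot(W[...,0]-.4534,W[...,1]+.0339)<.03)
P=W[k];print(len(P),P.mean(0),(P.min(0)+P.max(0))/2,np.ptp(P,axis=0))
E
```

```text
2.1 [ 0.45261559 -0.0331621   0.20022146] [[0.963, 0.27, -0.001], [0.27, -0.963, 0.0], [-0.001, -0.0, -1.0]] [-38.7  19.4  47.4 127.3 -21.8  41.4 -50.6] 0.05151815722492941 [ 0.02295515  1.1075425  -0.30272387]
751 [ 0.45487905 -0.03134088  0.11979286] [ 0.45351977 -0.03153765  0.11803754] [0.02802952 0.02730404 0.00806483]
```

View pics/w1.png

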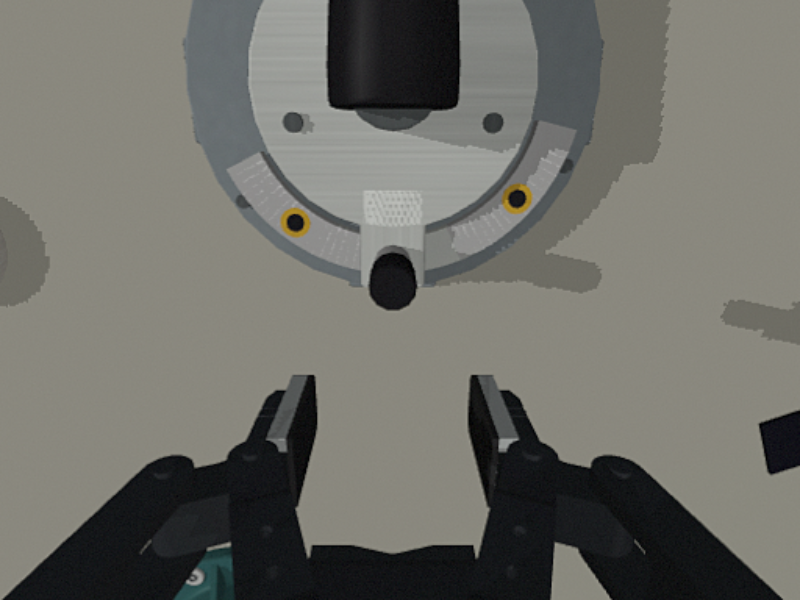

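The wrist view shows the knob centred between the pads at (393,285). The right-hand hole is at (517,198) and the left one at (295,222), so the right-hand hole is the target. Next I'll refine the angles from this view.

```bash
python3 - <<'E'
from h import *
from scipy.optimize import least_squares
im=cv2.resize(cv2.imread("pics/w1.png"),(512,384),interpolation=cv2.INTER_AREA)
c=camera_info("wrist");K=np.array(c["camera_matrix"]);D=np.array(c["distortion"]);V=np.array(c["view"])
def ray(uv,z):
    p=cv2.undistortPoints(np.array([[uv]],float),K,D)[0,0];R=V[:3,:3];o=-R.T@V[:3,3];d=R.T@np.array([p[0],p[1],1]);return (o+d*(z-o[2])/d[2])[:2]
hsv=cv2.cvtColor(im,cv2.COLOR_BGR2HSV)
m=((hsv[...,1]>140)&(hsv[...,0]>12)&(hsv[...,0]<35)).astype(np.uint8)
n,l,st,ce=cv2.connectedComponentsWithStats(m);H=[]
for i in range(1,n):
    if st[i,4]>60: x,y,w,h,_=st[i];H.append(ray((x+w/2-.5,y+h/2-.5),.045));print(st[i],H[-1])
W=np.load("Ww.npy");z=W[...,2];k=(abs(z-.120)<.002)&(np.hypot(W[...,0]-.4534,W[...,1]+.0325)<.03)
cc,r=cv2.minEnclosingCircle(np.float32(W[k][:,:2]));print("knob",cc,r);ks=np.array(cc)
s=least_squares(lambda c:[np.hypot(*(p-c))-.110 for p in [ks]+H],[.56,0]);print(s.x,s.fun)
A=[np.degrees(np.arctan2(*(p-s.x)[::-1])) for p in [ks]+H];print(A)
E
```

```text
[322 118  18  19 184] [ 0.51554896 -0.10320113]
[180 133  18  19 170] [0.45839795 0.04013064]
knob (0.45387694239616394, -0.031535543501377106) 0.013926316052675247
[ 0.5598822  -0.00247436] [-8.33584276e-05  5.14414216e-05  6.47062029e-05]
[np.float64(-164.6691138145357), np.float64(-113.75591277403203), np.float64(157.22642211728163)]
```

>>> {"op": "move_arm", "data": {
  "rows": [
    {"translation":[0.1,0.15,-4],"turn":[0,0,0]},
    {"translation":[0.1,0.15,-7.5],"turn":[0,0,0]},
    {"translation":[0.1,0.15,-10],"turn":[0,0,0]},
    {"translation":[0.1,0.15,-10.8],"turn":[0,0,0]},
    {"translation":[0.1,0.15,-10.8],"turn":[0,0,0]},
    {"translation":[0.1,0.15,-10.8],"turn":[0,0,0]}
  ]
}}

```text
time: 2.75
tool_pos: [0.4548, -0.032, 0.0933]
orientation: [[0.963, 0.268, 0.001], [0.268, -0.963, 0.0], [0.001, 0.0, -1.0]]
contact_force: [0.1, 0.0, 1.2]
width: 0.0513
```

>>> {"op": "move_arm", "data": {
  "rows": [
    {"translation":[0,0,0]},
    {"translation":[0,0,0]},
    {"translation":[0,0,0]},
    {"translation":[0,0,0]},
    {"translation":[0,0,0]},
    {"translation":[0,0,0]},
    {"translation":[0,0,0]},
    {"translation":[0,0,0]}
  ],
  "fingers": 1,
  "force": 40
}}

```text
validation failed for argument at $.ro...
```

>>> {"op": "move_arm", "data": {
  "rows": [
    {"translation":[-0.1,0,0],"turn":[0,0,0]},
    {"translation":[-0.1,0,0],"turn":[0,0,0]},
    {"translation":[-0.1,0,0],"turn":[0,0,0]},
    {"translation":[-0.1,0,0],"turn":[0,0,0]},
    {"translation":[-0.1,0,0],"turn":[0,0,0]},
    {"translation":[-0.1,0,0],"turn":[0,0,0]},
    {"translation":[-0.1,0,0],"turn":[0,0,0]}
  ],
  "fingers": 1,
  "force": 40
}}

```text
time: 3.45
tool_pos: [0.4531, -0.0322, 0.0925]
orientation: [[0.964, 0.267, -0.0], [0.267, -0.964, -0.0], [-0.0, 0.0, -1.0]]
contact_force: [-0.1, -0.5, 0.7]
width: -0.0001
```

```bash
python3 - <<'E'
from h import *
s=state();print(s['tool_pos'],s['width'],s['contact_force'])
a,_=get_image("wrist");b,d=get_image("top");c,_=get_image("scene")
o=np.hstack([cv2.resize(a,(400,300)),cv2.resize(b[170:280,200:350],(400,300),interpolation=cv2.INTER_CUBIC)])
o2=cv2.resize(c[140:290,150:350],(800,600),interpolation=cv2.INTER_CUBIC)
cv2.imwrite("pics/c2.png",np.vstack([o,cv2.resize(o2,(400,300)).repeat(1,0) if 0 else np.hstack([cv2.resize(o2,(400,300)),np.zeros((300,400,3),np.uint8)])]))
E
```

```text
[ 0.4530526  -0.0321656   0.09249737] -6.80005632407603e-05 [-0.09238538 -0.45556513  0.72753693]
```

View pics/c2.png

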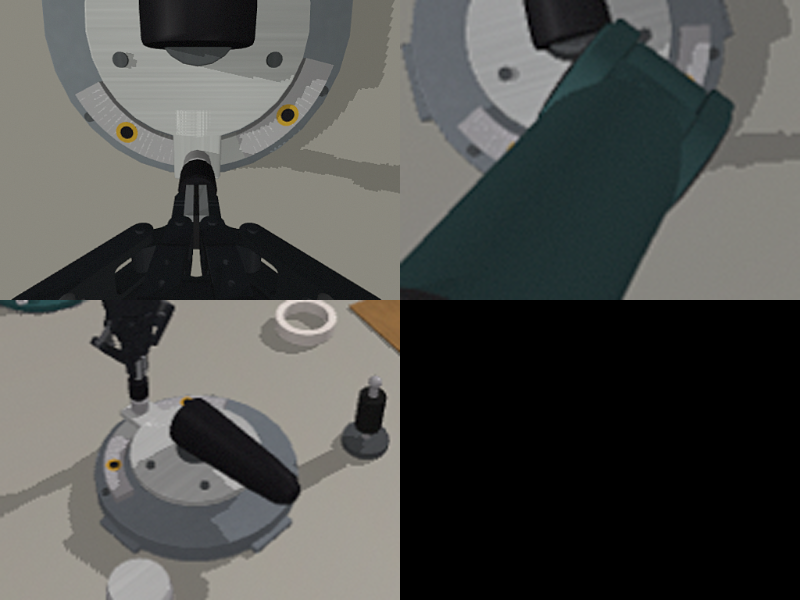

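```bash
python3 - <<'E'
from h import *
for n in("scene","wrist"):
    im,d=get_image(n);W=world(n,d);z=W[...,2]
    m=(np.hypot(W[...,0]-.455,W[...,1]+.033)<.05)&(z>.085)&(z<.2)
    print(n)
    for a in np.arange(.085,.2,.008):
        q=W[m&(z>=a)&(z<a+.008)]
        if len(q)>4: print(round(a,3),len(q),q.min(0).round(3),q.max(0).round(3))
    cv2.imwrite(f"{n}2.png",im)
s=state();print(s['tool_pos'],s['joint_pos'].round(1))
c=cv2.imread("scene2.png")[165:225,195:255]
cv2.imwrite("pics/c3.png",cv2.convertScaleAbs(cv2.resize(c,(600,600),interpolation=cv2.INTER_CUBIC),alpha=2.5))
E
```

```text
scene
0.085 11 [ 0.455 -0.044  0.086] [ 0.468 -0.022  0.093]
0.093 23 [ 0.456 -0.045  0.094] [ 0.469 -0.021  0.101]
0.101 23 [ 0.449 -0.044  0.101] [ 0.469 -0.019  0.109]
0.109 33 [ 0.445 -0.044  0.109] [ 0.469 -0.018  0.117]
0.117 27 [ 0.446 -0.046  0.117] [ 0.469 -0.02   0.124]
0.125 13 [ 0.459 -0.041  0.127] [ 0.466 -0.019  0.133]
0.133 27 [ 0.449 -0.045  0.133] [ 0.468 -0.015  0.14 ]
0.141 23 [ 0.45  -0.045  0.141] [ 0.468 -0.018  0.149]
0.149 25 [ 0.456 -0.044  0.149] [ 0.47  -0.017  0.156]
0.157 12 [ 0.457 -0.043  0.158] [ 0.468 -0.019  0.163]
0.165 40 [ 0.451 -0.056  0.165] [0.474 0.006 0.173]
0.173 67 [ 0.433 -0.065  0.173] [0.475 0.009 0.181]
0.181 49 [ 0.442 -0.07   0.181] [0.476 0.012 0.189]
0.189 65 [ 0.444 -0.072  0.189] [0.477 0.017 0.197]
0.197 19 [ 0.444 -0.076  0.197] [0.48  0.016 0.2  ]
wrist
0.085 71 [ 0.452 -0.044  0.089] [ 0.468 -0.018  0.093]
0.093 207 [ 0.452 -0.045  0.093] [ 0.468 -0.018  0.101]
0.101 240 [ 0.452 -0.045  0.101] [ 0.468 -0.018  0.109]
0.109 281 [ 0.452 -0.045  0.109] [ 0.468 -0.018  0.117]
0.117 689 [ 0.451 -0.045  0.117] [ 0.468 -0.018  0.122]
0.125 218 [ 0.456 -0.042  0.126] [ 0.465 -0.018  0.133]
0.133 474 [ 0.456 -0.043  0.133] [ 0.466 -0.016  0.141]
0.141 531 [ 0.456 -0.043  0.141] [ 0.466 -0.016  0.149]
0.149 594 [ 0.455 -0.043  0.149] [ 0.466 -0.016  0.157]
0.157 727 [ 0.443 -0.046  0.157] [ 0.468 -0.013  0.165]
0.165 1880 [ 0.437 -0.066  0.165] [0.474 0.003 0.173]
0.173 5081 [ 0.435 -0.071  0.173] [0.475 0.009 0.181]
0.181 4086 [ 0.435 -0.073  0.181] [0.477 0.015 0.189]
0.189 5791 [ 0.434 -0.077  0.189] [0.479 0.017 0.197]
0.197 2517 [ 0.44  -0.078  0.197] [0.479 0.017 0.2  ]
[ 0.45299761 -0.0322219   0.09245058] [-26.8  29.5  33.9 132.2 -36.5  27.5 -37.7]
```

View pics/c3.png

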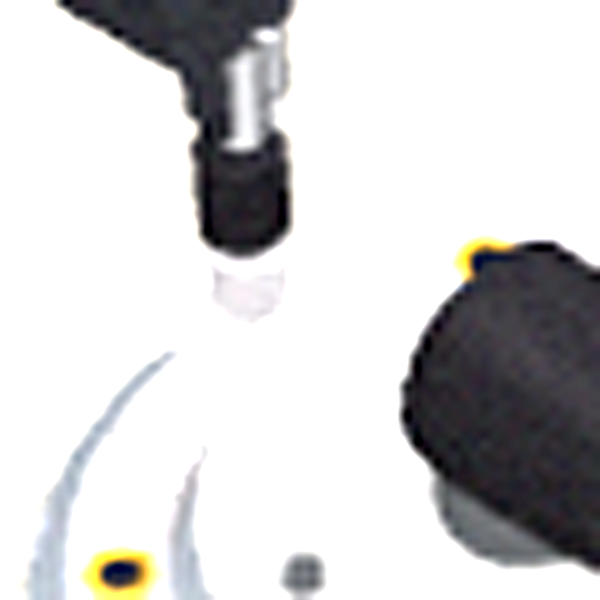

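```bash
python3 - <<'E'
from h import *
W=np.load("Ww.npy");
for (r0,r1,c0,c1) in((235,270,170,203),(235,270,300,335)):
    q=W[r0:r1,c0:c1].reshape(-1,3);q=q[(q[:,2]>.13)];print("tips TCP.200:",len(q),q.min(0),np.percentile(q,2,axis=0),q.max(0))
q=W[350:355,200:215].reshape(-1,3);print(q.mean(0))
s=state();im,d=get_image("wrist");W=world("wrist",d);np.save("Ww2.npy",W)
for r in range(205,260,5): print(r,W[r,252].round(3),W[r,258].round(3))
c=camera_info("wrist");V=np.array(c["view"]);print("cam pos",-V[:3,:3].T@V[:3,3],s['tool_pos'])
t=W[20:60,10:30].reshape(-1,3);print("table",t.mean(0))
E
```

```text
tips TCP.200: 807 [ 0.43855373 -0.00941965  0.23367137] [ 0.44263282 -0.00846738  0.23604695] [0.53457269 0.00721053 0.37364602]
tips TCP.200: 832 [ 0.45463277 -0.06810098  0.23440849] [ 0.45862908 -0.06706489  0.23740597] [ 0.53457269 -0.00934052  0.37364602]
[ 0.46093769 -0.01691776  0.30680144]
205 [ 0.467 -0.028  0.093] [ 0.468 -0.032  0.091]
210 [ 0.467 -0.028  0.1  ] [ 0.467 -0.032  0.099]
215 [ 0.467 -0.028  0.108] [ 0.467 -0.032  0.106]
220 [ 0.467 -0.028  0.114] [ 0.467 -0.032  0.111]
225 [ 0.466 -0.029  0.119] [ 0.467 -0.032  0.118]
230 [ 0.464 -0.029  0.12 ] [ 0.464 -0.032  0.119]
235 [ 0.461 -0.03   0.119] [ 0.461 -0.033  0.119]
240 [ 0.464 -0.029  0.131] [ 0.464 -0.032  0.13 ]
245 [ 0.464 -0.029  0.136] [ 0.464 -0.032  0.135]
250 [ 0.464 -0.029  0.141] [ 0.465 -0.032  0.142]
255 [ 0.464 -0.029  0.145] [ 0.465 -0.032  0.145]
cam pos [ 0.53488343 -0.00882126  0.26589764] [ 0.45299761 -0.0322219   0.09245058]
table [5.17865363e-01 1.77373760e-01 3.26901879e-04]
```

The shut fingers are right above the knob, with tips at about z = 0.125 while the reported TCP z is 0.0925. The camera and the pose reading therefore disagree by about 3 cm in z, though x and y match. I'll go by the cameras and the contact force: open, descend in small steps, then grip.

>>> {"op": "move_arm", "data": {
  "rows": [
    {"translation":[0,0,0],"turn":[0,0,0]},
    {"translation":[0,0,0],"turn":[0,0,0]},
    {"translation":[0,0,0],"turn":[0,0,0]},
    {"translation":[0,0,0],"turn":[0,0,0]},
    {"translation":[0,0,0],"turn":[0,0,0]},
    {"translation":[0,0,-1],"turn":[0,0,0]},
    {"translation":[0,0,-1.5],"turn":[0,0,0]},
    {"translation":[0,0,-1.5],"turn":[0,0,0]}
  ],
  "fingers": -0.2
}}

```text
time: 4.55
tool_pos: [0.4523, -0.0321, 0.0766]
orientation: [[0.964, 0.267, -0.002], [0.267, -0.964, 0.0], [-0.002, -0.001, -1.0]]
contact_force: [0.6, 0.9, -1.1]
width: 0.051
```

>>> {"op": "move_arm", "data": {
  "rows": [
    {"translation":[0,0,-0.7],"turn":[0,0,0]},
    {"translation":[0,0,-1.4],"turn":[0,0,0]},
    {"translation":[0,0,-2.0],"turn":[0,0,0]},
    {"translation":[0,0,-2.0],"turn":[0,0,0]}
  ]
}}

```text
time: 4.95
tool_pos: [0.4524, -0.0321, 0.0567]
orientation: [[0.964, 0.267, -0.002], [0.267, -0.964, 0.0], [-0.002, -0.001, -1.0]]
contact_force: [0.6, -0.2, -0.7]
width: 0.0513
```

>>> {"op": "move_arm", "data": {
  "rows": [
    {"translation":[0,0,0],"turn":[0,0,0]},
    {"translation":[0,0,0],"turn":[0,0,0]},
    {"translation":[0,0,0],"turn":[0,0,0]},
    {"translation":[0,0,0],"turn":[0,0,0]},
    {"translation":[0,0,0],"turn":[0,0,0]}
  ],
  "fingers": 0.8,
  "force": 30
}}

```text
time: 5.45
tool_pos: [0.4532, -0.0325, 0.0577]
orientation: [[0.964, 0.267, 0.001], [0.267, -0.964, -0.0], [0.0, 0.001, -1.0]]
contact_force: [-0.9, -1.6, 2.0]
width: 0.0274
```

Gripped, with a width of 27.4 mm. Now I'll draw the plunger by about 12 mm.

>>> {"op": "move_arm", "data": {
  "rows": [
    {"translation":[0,0,0.3],"turn":[0,0,0]},
    {"translation":[0,0,0.6],"turn":[0,0,0]},
    {"translation":[0,0,0.9],"turn":[0,0,0]},
    {"translation":[0,0,1.15],"turn":[0,0,0]},
    {"translation":[0,0,1.15],"turn":[0,0,0]},
    {"translation":[0,0,1.15],"turn":[0,0,0]}
  ],
  "force": 50
}}

```text
time: 6.05
tool_pos: [0.4532, -0.0324, 0.069]
orientation: [[0.964, 0.267, 0.0], [0.267, -0.964, -0.001], [0.0, 0.001, -1.0]]
contact_force: [2.4, -3.8, -9.6]
width: 0.0264
```

```bash
python3 - <<'E'
from h import *
s=state();print(s['time'],s['tool_pos'],s['contact_force'],s['joint_pos'].round(1))
im,d=get_image("wrist");W=world("wrist",d)
cv2.imwrite("pics/w4.png",im)
z=W[...,2];k=(z>.085)&(z<.14)&(np.hypot(W[...,0]-.4539,W[...,1]+.0315)<.018)
q=W[k];
for a in np.arange(.085,.14,.005):
    p=q[(q[:,2]>=a)&(q[:,2]<a+.005)]
    if len(p): print(round(a,3),len(p),p.min(0).round(3),p.max(0).round(3))
# arc plan about C, from current position, in cm
C=np.array([.5599,-.0025]);k0=np.array([.4539,-.0315]);v=k0-C
for t in (5,10,15,20,25,30,35,40,45,47,48,49,50,51,52,53):
    a=np.radians(t);R=np.array([[np.cos(a),-np.sin(a)],[np.sin(a),np.cos(a)]]);print(t,round(a,3),((R@v-v)*100).round(2))
E
```

```text
6.05 [ 0.45320894 -0.0324052   0.06902479] [ 2.40084005 -3.83270152 -9.57937321] [-23.8  31.6  30.1 132.9 -39.7  24.2 -34.9]
0.085 3 [ 0.459 -0.032  0.085] [ 0.46  -0.029  0.086]
0.1 194 [ 0.453 -0.044  0.1  ] [ 0.468 -0.015  0.105]
0.105 282 [ 0.453 -0.043  0.105] [ 0.468 -0.015  0.11 ]
0.11 311 [ 0.453 -0.043  0.11 ] [ 0.468 -0.015  0.115]
0.115 345 [ 0.453 -0.044  0.115] [ 0.468 -0.014  0.12 ]
0.12 378 [ 0.441 -0.047  0.12 ] [ 0.468 -0.014  0.125]
0.125 599 [ 0.439 -0.047  0.125] [ 0.468 -0.014  0.13 ]
0.13 2471 [ 0.439 -0.048  0.13 ] [ 0.468 -0.015  0.135]
0.135 518 [ 0.439 -0.048  0.135] [ 0.468 -0.014  0.14 ]
5 0.087 [ 0.29 -0.91]
10 0.175 [ 0.66 -1.8 ]
15 0.262 [ 1.11 -2.64]
20 0.349 [ 1.63 -3.45]
25 0.436 [ 2.22 -4.21]
30 0.524 [ 2.87 -4.91]
35 0.611 [ 3.58 -5.56]
40 0.698 [ 4.34 -6.14]
45 0.785 [ 5.16 -6.65]
47 0.82 [ 5.49 -6.83]
48 0.838 [ 5.66 -6.92]
49 0.855 [ 5.83 -7.  ]
50 0.873 [ 6.01 -7.08]
51 0.89 [ 6.18 -7.16]
52 0.908 [ 6.36 -7.24]
53 0.925 [ 6.54 -7.31]
```

The plunger is drawn: knob bottom 88→100 mm, pull 9.6 N, which matches the spring. Now I'll swing along the arc, turning the tool with it.

>>> {"op": "move_arm", "data": {
  "rows": [
    {"translation":[0.14,-0.46,0],"turn":[0,0,0.044]},
    {"translation":[0.29,-0.91,0],"turn":[0,0,0.087]},
    {"translation":[0.47,-1.36,0],"turn":[0,0,0.131]},
    {"translation":[0.66,-1.8,0],"turn":[0,0,0.175]},
    {"translation":[0.88,-2.22,0],"turn":[0,0,0.218]},
    {"translation":[1.11,-2.64,0],"turn":[0,0,0.262]},
    {"translation":[1.37,-3.05,0],"turn":[0,0,0.305]},
    {"translation":[1.63,-3.45,0],"turn":[0,0,0.349]},
    {"translation":[1.92,-3.83,0],"turn":[0,0,0.393]},
    {"translation":[2.22,-4.21,0],"turn":[0,0,0.436]},
    {"translation":[2.22,-4.21,0],"turn":[0,0,0.436]},
    {"translation":[2.22,-4.21,0],"turn":[0,0,0.436]}
  ]
}}

```text
time: 7.3
tool_pos: [0.4752, -0.0745, 0.0689]
orientation: [[0.761, 0.649, -0.0], [0.649, -0.761, -0.0], [-0.0, 0.0, -1.0]]
contact_force: [2.1, -2.7, -9.6]
width: 0.0269
```

>>> {"op": "move_arm", "data": {
  "rows": [
    {"translation":[0.32,-0.35,0],"turn":[0,0,0.044]},
    {"translation":[0.65,-0.7,0],"turn":[0,0,0.087]},
    {"translation":[1.0,-1.03,0],"turn":[0,0,0.131]},
    {"translation":[1.36,-1.35,0],"turn":[0,0,0.175]},
    {"translation":[1.74,-1.65,0],"turn":[0,0,0.218]},
    {"translation":[2.12,-1.93,0],"turn":[0,0,0.262]},
    {"translation":[2.53,-2.19,0],"turn":[0,0,0.305]},
    {"translation":[2.94,-2.44,0],"turn":[0,0,0.349]},
    {"translation":[2.94,-2.44,0],"turn":[0,0,0.349]},
    {"translation":[2.94,-2.44,0],"turn":[0,0,0.349]}
  ]
}}

```text
time: 8.3
tool_pos: [0.5045, -0.0991, 0.0689]
orientation: [[0.494, 0.87, 0.0], [0.87, -0.494, -0.001], [-0.001, 0.0, -1.0]]
contact_force: [2.1, -4.4, -9.2]
width: 0.0267
```

```bash
cat > v.py <<'E'
from h import *
import sys
from scipy.optimize import least_squares
s=state();print(s['time'],s['tool_pos'],s['contact_force'].round(1),s['width'])
im,d=get_image("wrist");W=world("wrist",d);cv2.imwrite(f"pics/{sys.argv[1]}.png",cv2.resize(im,(800,600)))
c=camera_info("wrist");K=np.array(c["camera_matrix"]);D=np.array(c["distortion"]);V=np.array(c["view"])
def ray(uv,z):
    p=cv2.undistortPoints(np.array([[uv]],float),K,D)[0,0];R=V[:3,:3];o=-R.T@V[:3,3];d=R.T@np.array([p[0],p[1],1]);return (o+d*(z-o[2])/d[2])[:2]
hsv=cv2.cvtColor(im,cv2.COLOR_BGR2HSV)
m=((hsv[...,1]>140)&(hsv[...,0]>12)&(hsv[...,0]<35)).astype(np.uint8)
n,l,st,ce=cv2.connectedComponentsWithStats(m);C=np.array([.5599,-.0025])
for i in range(1,n):
    if st[i,4]>20:
        x,y,w,h,_=st[i];q=ray((x+w/2-.5,y+h/2-.5),.045);e=q-C;print("brass",st[i],q,np.hypot(*e),np.degrees(np.arctan2(e[1],e[0])))
# knob: dark points between z .085 and .14 near tool
t=s['tool_pos'][:2];z=W[...,2];k=(z>.08)&(z<.14)&(np.hypot(W[...,0]-t[0],W[...,1]-t[1])<.019)&(im.max(2)<70)
q=W[k];print("dark z range",np.percentile(q[:,2],[1,99]),len(q))
b=s['tool_pos'][:2]-C;print("tool angle swung",np.degrees(np.arctan2(b[1],b[0]))+164.67)
E
python3 v.py w5
```

```text
8.3 [ 0.50447975 -0.09907857  0.06888063] [ 2.1 -4.4 -9.2] 0.02670200174086322
brass [ 54  44  35  37 647] [0.45835748 0.03984058] 0.11001639613369242 157.3651397348238
brass [122 152  31  29 458] [ 0.45421862 -0.03218383] 0.1097710474645489 -164.31098777806648
dark z range [0.10236349 0.1384437 ] 4981
tool angle swung 44.8212508935419
```

>>> {"op": "move_arm", "data": {
  "rows": [
    {"translation":[0,0,-0.1],"turn":[0,0,0]},
    {"translation":[0,0,-0.2],"turn":[0,0,0]},
    {"translation":[0,0,-0.2],"turn":[0,0,0]},
    {"translation":[0,0,-0.2],"turn":[0,0,0]}
  ]
}}

```text
time: 8.75
tool_pos: [0.5045, -0.0991, 0.067]
orientation: [[0.493, 0.87, -0.0], [0.87, -0.493, -0.001], [-0.0, 0.0, -1.0]]
contact_force: [0.9, -5.3, -9.9]
width: 0.0268
```

>>> {"op": "move_arm", "data": {
  "rows": [
    {"translation":[0,0,-0.05],"turn":[0,0,0]},
    {"translation":[0,0,-0.1],"turn":[0,0,0]},
    {"translation":[0,0,-0.1],"turn":[0,0,0]}
  ]
}}

```text
time: 9.05
tool_pos: [0.5045, -0.099, 0.0665]
orientation: [[0.493, 0.87, 0.0], [0.87, -0.493, -0.0], [-0.0, 0.0, -1.0]]
contact_force: [-0.2, -4.5, -2.4]
width: 0.0269
```

>>> {"op": "move_arm", "data": {
  "rows": [
    {"translation":[0,0,-0.03],"turn":[0,0,0]},
    {"translation":[0,0,-0.03],"turn":[0,0,0]},
    {"translation":[0,0,-0.03],"turn":[0,0,0]},
    {"translation":[0,0,-0.03],"turn":[0,0,0]}
  ],
  "fingers": 0.27
}}

```text
time: 9.45
tool_pos: [0.5048, -0.0977, 0.0658]
orientation: [[0.491, 0.871, -0.0], [0.871, -0.491, 0.001], [0.001, -0.001, -1.0]]
contact_force: [0.4, -0.6, -0.5]
width: 0.0311
```

```bash
python3 v.py w6; python3 - <<'E'
import numpy as np
C=np.array([.5599,-.0025]);v=np.array([.4539,-.0315])-C
f=lambda t:np.array([[np.cos(t),-np.sin(t)],[np.sin(t),np.cos(t)]])@v
for t in np.arange(45,54.1,.5):
    a=np.radians(t);print(t,round(np.radians(t-45),3),((f(a)-f(np.radians(45)))*100).round(2))
E
```

```text
9.45 [ 0.50477405 -0.09766009  0.06583084] [ 0.4 -0.6 -0.5] 0.031116565224460414
brass [ 53  45  35  38 660] [0.45850704 0.03965972] 0.10980881266301977 157.42220306034864
brass [121 154  31  30 463] [ 0.45411616 -0.03202373] 0.10982655048271289 -164.40585323835103
dark z range [0.09976427 0.13781893] 5139
tool angle swung 44.58641796369538
45.0 0.0 [0. 0.]
45.5 0.009 [ 0.08 -0.05]
46.0 0.017 [ 0.17 -0.09]
46.5 0.026 [ 0.25 -0.14]
47.0 0.035 [ 0.34 -0.18]
47.5 0.044 [ 0.42 -0.23]
48.0 0.052 [ 0.51 -0.27]
48.5 0.061 [ 0.59 -0.31]
49.0 0.07 [ 0.68 -0.36]
49.5 0.079 [ 0.77 -0.4 ]
50.0 0.087 [ 0.85 -0.44]
50.5 0.096 [ 0.94 -0.48]
51.0 0.105 [ 1.03 -0.52]
51.5 0.113 [ 1.12 -0.55]
52.0 0.122 [ 1.2  -0.59]
52.5 0.131 [ 1.29 -0.63]
53.0 0.14 [ 1.38 -0.66]
53.5 0.148 [ 1.47 -0.7 ]
54.0 0.157 [ 1.56 -0.73]
```

>>> {"op": "move_arm", "data": {
  "rows": [
    {"translation":[0.17,-0.09,0],"turn":[0,0,0.017]},
    {"translation":[0.34,-0.18,0],"turn":[0,0,0.035]},
    {"translation":[0.51,-0.27,0],"turn":[0,0,0.052]},
    {"translation":[0.59,-0.31,0],"turn":[0,0,0.061]},
    {"translation":[0.68,-0.36,0],"turn":[0,0,0.07]},
    {"translation":[0.68,-0.36,0],"turn":[0,0,0.07]}
  ]
}}

```text
time: 10.1
tool_pos: [0.5063, -0.0989, 0.0649]
orientation: [[0.428, 0.903, -0.011], [0.904, -0.428, 0.006], [0.001, -0.012, -1.0]]
contact_force: [-6.5, 5.5, 5.3]
width: 0.0309
```

>>> {"op": "move_arm", "data": {
  "rows": [
    {"translation":[0.09,-0.04,0],"turn":[0,0,0.009]},
    {"translation":[0.17,-0.08,0],"turn":[0,0,0.017]},
    {"translation":[0.17,-0.08,0],"turn":[0,0,0.017]}
  ]
}}

```text
time: 10.4
tool_pos: [0.5078, -0.0997, 0.0648]
orientation: [[0.413, 0.911, -0.011], [0.911, -0.413, 0.006], [0.001, -0.012, -1.0]]
contact_force: [-6.0, 5.4, 5.3]
width: 0.0313
```

```bash
python3 v.py w7
```

```text
10.4 [ 0.50776102 -0.0997495   0.06484053] [-6.   5.4  5.3] 0.03129899286326882
brass [ 59  27  36  39 687] [0.45840824 0.0397096 ] 0.10991918167546841 157.4179707692456
brass [119 143  32  31 484] [ 0.45425916 -0.03193366] 0.10966461802929901 -164.43109410890702
dark z range [0.09960357 0.13806324] 5094
tool angle swung 46.47262913744798
```

View pics/w7.png

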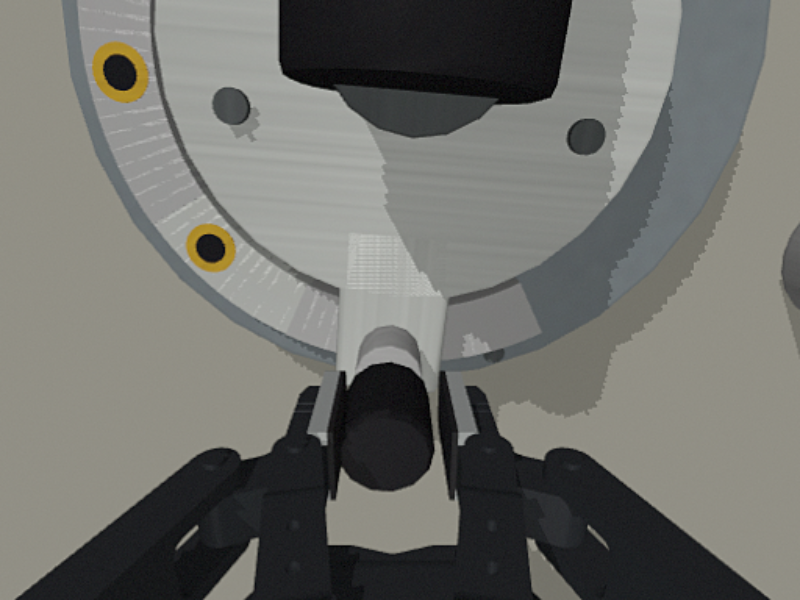

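>>> {"op": "move_arm", "data": {
  "rows": [
    {"translation":[0.09,-0.04,0.1],"turn":[0,0,0.009]},
    {"translation":[0.18,-0.08,0.1],"turn":[0,0,0.018]},
    {"translation":[0.27,-0.11,0.1],"turn":[0,0,0.026]},
    {"translation":[0.35,-0.15,0.1],"turn":[0,0,0.035]},
    {"translation":[0.44,-0.19,0.1],"turn":[0,0,0.044]},
    {"translation":[0.53,-0.22,0.1],"turn":[0,0,0.053]},
    {"translation":[0.53,-0.22,0.1],"turn":[0,0,0.053]}
  ]
}}

```text
time: 11.15
tool_pos: [0.5176, -0.1053, 0.0662]
orientation: [[0.366, 0.931, -0.001], [0.931, -0.366, 0.0], [-0.001, -0.001, -1.0]]
contact_force: [-1.3, -0.4, -1.9]
width: 0.0313
```

```bash
python3 v.py w8
```

```text
11.15 [ 0.51763556 -0.1052676   0.06621888] [-1.3 -0.4 -1.9] 0.031299419797321155
brass [ 47  14  36  39 717] [0.45953704 0.03944449] 0.10877529173559751 157.31858747307936
brass [104 135  32  31 491] [ 0.45508702 -0.03261343] 0.10905310480106063 -163.9703101456669
dark z range [0.0919247  0.13808347] 4549
tool angle swung 52.314482102724924
```

View pics/w8.png

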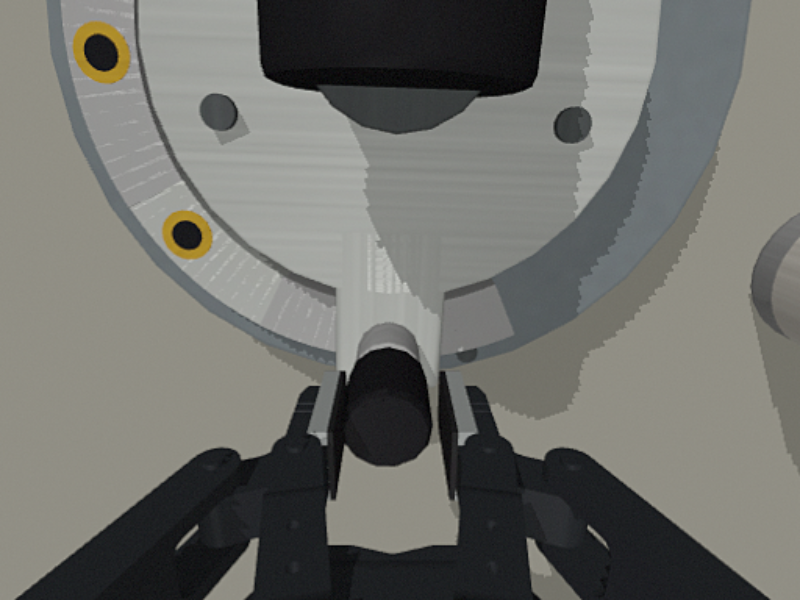

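The knob has sunk between the pads and the side force has gone, so the pin seems to have dropped. I'll let go, rise clear and check the knob height.

>>> {"op": "move_arm", "data": {
  "rows": [
    {"translation":[0,0,0],"turn":[0,0,0]},
    {"translation":[0,0,0],"turn":[0,0,0]},
    {"translation":[0,0,0],"turn":[0,0,0]},
    {"translation":[0,0,0],"turn":[0,0,0]},
    {"translation":[0,0,2],"turn":[0,0,0]},
    {"translation":[0,0,5],"turn":[0,0,0]},
    {"translation":[0,0,9],"turn":[0,0,0]},
    {"translation":[0,0,13],"turn":[0,0,0]},
    {"translation":[0,0,13],"turn":[0,0,0]},
    {"translation":[0,0,13],"turn":[0,0,0]}
  ],
  "fingers": -0.2
}}

```text
time: 12.2
tool_pos: [0.5192, -0.1053, 0.1977]
orientation: [[0.366, 0.931, 0.003], [0.931, -0.366, 0.0], [0.001, 0.003, -1.0]]
contact_force: [-0.7, 1.6, -0.2]
width: 0.0508
```

```bash
python3 v.py w9; python3 - <<'E'
from h import *
C=np.array([.5599,-.0025]);e=np.radians(-164.67+50.9);k=C+.11*np.array([np.cos(e),np.sin(e)])
im,d=get_image("wrist");W=world("wrist",d)
q=W[(W[...,2]>.10)&(W[...,2]<.14)&(np.hypot(W[...,0]-k[0],W[...,1]-k[1])<.025)]
top=np.percentile(q[:,2],[50,90,98]);p=q[abs(q[:,2]-top[1])<.002]
cc,r=cv2.minEnclosingCircle(np.float32(p[:,:2]));b=np.array(cc)-C
print("knob top z",top,cc,r,"angle",np.degrees(np.arctan2(b[1],b[0]))+164.67,"r",np.hypot(*b))
im,d=get_image("top");W0=np.load("Wtop.npy");W=world("top",d);im0=cv2.imread("top.png")
for nme,(r0,r1,c0,c1) in dict(roller=(135,180,135,180),tin=(82,135,310,360),tape=(240,300,95,150)).items():
    print(nme,"max px diff",np.abs(im[r0:r1,c0:c1].astype(int)-im0[r0:r1,c0:c1]).max(),"depth",np.abs(W-W0)[r0:r1,c0:c1,2].max())
E
```

```text
12.2 [ 0.51924549 -0.10525406  0.19771176] [-0.7  1.6 -0.2] 0.050758955431149305
brass [130  44  20  23 232] [0.45698676 0.04015909] 0.11140436512378378 157.48525664651584
brass [159 116  19  19 184] [ 0.45265113 -0.03128799] 0.1110453468550448 -164.97470952298158
dark z range [0.09023598 0.12032274] 907
tool angle swung 53.08383742093814
knob top z [0.1190062  0.12009489 0.12050334] (0.5159767270088196, -0.10371506959199905) 0.013705979101359844 angle 51.21109395087721 r 0.11033469183702362
roller max px diff 20 depth 1.1133150610595564
tin max px diff 126 depth 1.1176372615051289
tape max px diff 69 depth 1.1156386984871014
```

View pics/w9.png

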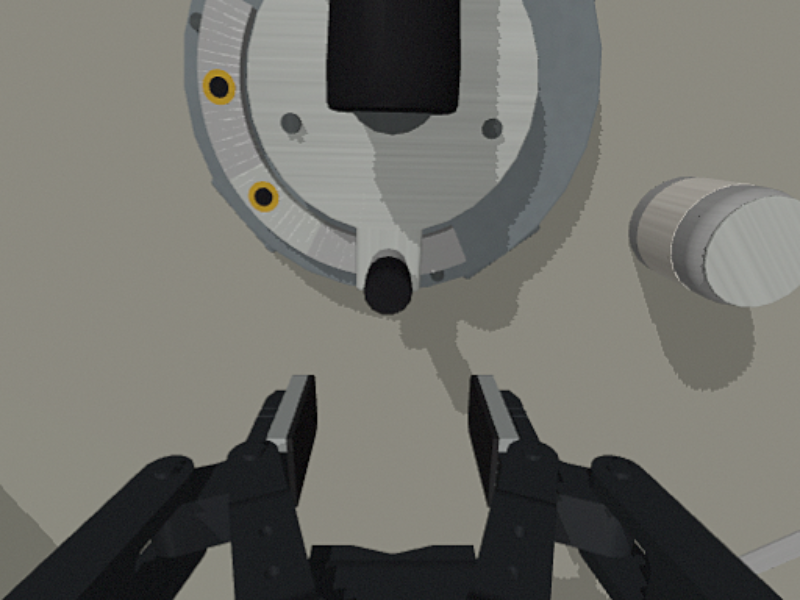

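```bash
python3 -c "
from bench import *
print(finish_job(),state()['time'])"
```

```text
the job is handed in; nothing more can be done
the job is handed in; nothing more can be done
```

The platter is swung one index hole towards the roller, the pin has dropped home, and the job was handed in about 12 s into the 48 s.

**What I did:** I drew the plunger about 12 mm by its knob, swung it about 45°, and eased the pin onto the face. Then I loosened the fingers to a loose cage around the knob and nudged it until the pin dropped by itself. After that I let go and rose clear.

**Final checks:**
- **Pin home:** the knob top is 120.1 mm above the table; it was 119.8 mm with the pin home at the start.
- **Angle:** the knob has swung about 51° (±0.5°), against 50.9° for the target hole measured beforehand.
- **Hands off:** the gripper is well clear, and the force reading is near zero apart from sensor noise.

**What disagreed or went less cleanly:**
- **Height reading:** the reported tool height put the fingertips about 3 cm too low compared with the cameras. My first attempt to grip therefore closed above the knob, at under 1 N. I went by the cameras after that.
- **Nudging:** the arm gave more than expected, with up to about 8 N sideways and 5 N down on the knob for a moment. I raised the tool slightly to relieve this.
- **Last slide:** the last part of the slide was quicker than commanded, about 11 mm in one move.
- **Roller, tin and tape:** my automatic before-and-after comparison was unusable because of shadows and missing depth readings. The gripper never went near them. The tin was still standing in the last picture; the roller and tape were not in view.

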